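# Hang the large clamp on the swivel hook over the tray

## Task

Turn the swivel hook on its post until its arm points out over the middle of the square metal tray, and only then hang the larger of the two G-clamps over the hook's arm, between the post and the upturned tip, so that it hangs freely by its back. Leave the smaller clamp where it stands.

Things in the scene. Friction and masses are not known exactly. Their poses are not given: they have to be found in the camera images.
- hook: Steel swivel hook on a fixed post. Level flat bar arm, 14 mm wide, 12 mm thick, along its +x from the pivot to 120 mm, ending in an upright round tip 12 mm thick that rises 45 mm above the arm's top; nothing else stands above it. Origin: on the pivot axis at the arm's top, 150 mm above the bench. z up. Turns freely 2 rad either way from its start, stays where left (friction about 1 N at the tip).
- tray: Fixed square shallow aluminium tray, 110 x 110 mm, 22 mm high, on the bench beside the post's foot (90 mm across). Origin: centre of its underside, 105 to 125 mm from the pivot axis. On the post's other side stands a round tin, 80 mm across, 85 mm high.
- clamp: Larger grey G-clamp, 0.4 kg, standing like a bridge. Origin: its foot, under the middle of its back, where it balances; z up. Back along y: 76 mm long, 20 mm thick in x, underside 80 and top 112 mm above origin. Legs at y = 24 to 42 mm either side, jaws 28 mm thick; 41 mm free between them, open below. Screw reaches y = +88 mm, low down. Hung, its origin is 80 mm below the arm's top.
- small_clamp: Smaller G-clamp, a bystander: same shape, stance, origin and axes at 0.6 of the size: 67 mm high, back 46 mm long and 12 mm thick.
Mind the look-alikes: they are no part of the job. What is shaped like the clamp but green or purple is not meant.

How it is judged:
On the way, in this order (a step that is already met when the one before it is completed fails the run):
1. the hook points over the tray, with the clamp not yet on it (y of tray in the frame of hook between -0.035 and 0.035 m and x of tray in the frame of hook above 0.05 m and contact force between clamp and hook below 0.1 N), for 0.2 s.
2. the larger clamp hangs on the hook (x of clamp in the frame of hook between 0.015 and 0.105 m and y of clamp in the frame of hook between -0.04 and 0.04 m and z of clamp in the frame of hook between -0.095 and -0.065 m and contact force between clamp and hook above 1 N and angle between clamp's own z axis and vertical below 0.4 rad), for 0.2 s.
At the end, for the whole second after the job is handed in: The tray's centre lies ahead of the hook and within 35 mm of its arm's line. The larger clamp rests on the arm by its back: origin 65 to 95 mm below the arm's top, 15 to 105 mm out from the pivot, within 40 mm sideways, leaning under 0.4 rad, at rest, released (all of step 2 and y of tray in the frame of hook between -0.035 and 0.035 m and x of tray in the frame of hook above 0.05 m and linear speed of clamp below 0.03 m/s and angular speed of clamp below 0.3 rad/s and angular speed of hook below 0.1 rad/s); the robot touches nothing.
It fails at once if the smaller clamp is moved by more than 30 mm (distance of small_clamp from where it was at the start of the episode above 0.03 m).
It also fails if it takes over 64 s, if anything falls off the work surface, if the arm or the gripper's body presses on something with over 40 N, if the wrist force passes 120 N, or if a joint passes its speed limit or range.

## Robot

A 7-joint arm with a two-finger parallel gripper is mounted at the origin on the work surface. World frame = base frame: x ahead of the robot, y to its left, z up, the work surface at z = 0. Lengths are in m, angles in rad, forces in N, time in s.
With the tool pointing down it reaches from about 0.4 to 0.85 m from the base axis. Payload 10.4 kg.
Tool frame: the origin (TCP) lies at the very end of the fingers, on their centre line; the grasp point (between the pads) lies 19 mm behind it; z points along the fingers, y is the line along which they close (so a half turn about z gives the same grasp; the last joint's range is limited). The gripper opens to 85 mm and grips with 20 to 120 N. Pads are 22 mm wide; open, the fingers measure 114 mm over their backs; the gripper's body (76 mm by 85 mm) begins 54 mm behind the grasp point. The pads swing forward as they close: fully open they stand 13 mm farther back than shut.
Start: joints at [1.208, 0.332, -0.065, 1.46, 0.022, 1.35, -0.088], TCP at [0.208, -0.589, 0.231] pointing down, gripper open.
Joint ranges: [-2.6, 2.6], [-0.5, 2.12], [-1.47, 1.34], [0.16, 2.42], [-1.27, 4.41], [0.06, 2.06], [-2.6, 2.6]. Speed limits (rad/s): [2.22, 2.22, 2.79, 2.79, 3.14, 3.14, 3.14].

## Interface

Orientations are given as a unit quaternion [x, y, z, w].
In Python, from workcell import * gives the robot as it stands.
- The arm moves only by the tool step_arm, never from a script. Its argument "commands" is one flat list of numbers, 7 for each row, row after row: the finger opening in mm, from 0 to 85.4, then the shift along the world's x, y, z as a fraction of full scale, then the turn, a rotation vector about the world's x, y, z as a fraction of full scale. A call has exactly 10 rows; each row is the pose to reach, as a shift and turn from the pose commanded when the call began, turning the shorter way round; what a row does not reach only later rows make up. Full scale, the value 1, is 0.6 m for a shift and pi rad for a turn. A row lasts 1/8 s, in which the tool goes at most 62.5 mm and 10.7 degrees, less where a joint would pass 70% of its speed; a pose out of reach is approached as far as the arm can. A call with a number of a shift or a turn outside -1 to 1 is refused whole. A call with a gripper value outside its range is refused whole. The fingers move at their own pace and stop on an object; "squeeze" is the grip in N (left out, the last holds). Time passes only in rows, so rows that repeat a pose let the fingers close, or fill a call up. It gives the time, the measured TCP pose, the force, the opening and the grip force at its end, in the units of the state.
- get_obs(): the state, without advancing time (a new reading comes with each control period).
- camera(name): name is "scene" or "top"; returns the picture (384x512x3 uint8, red, green, blue); there is no depth.
- camera_params(name): a dict with "mtx" (3x3 intrinsics, pixels), "extrinsics" (4x4, takes a point from world to camera coordinates). Camera axes: x right, y down, z forward; pixel columns grow to the right and rows downward; lengths in m; the calibration is good to about 2 mm. A picture is of the moment at which its call begins. camera_params takes no time and is no camera call.
- hand_in(): hands the job in; it is judged then, once.
The state is a dict: "clock": time; "joint_pos": joint angles; "joint_velocities": joint speeds; "tau": joint torques, N m; "position": TCP position; "ee_rot": TCP orientation; "ft_force": force on the tool from outside, world axes, zero at the start; "torque": the same for the moment, N m; "grip_width": opening from 0.0 (shut) to 1.0 (fully open); "grasp_force": force on a finger pad.
Only numpy, scipy, OpenCV 4.12 (cv2) and the standard library are available. Lean on these libraries where they do the work, as an engineer would, in place of code of your own. Each camera call takes 0.05 s, during which the arm holds its last target. There are 200 camera calls.

## Working session

There is one attempt and no reset: what is moved stays moved. The work goes in short steps, Python scripts to look and compute and a tool call to move; the robot and the scene stay as the last step left them, time stands still between calls to the robot, and variables do not carry over. Pictures are saved under pics/ and viewed, at most 10 in all, crops included, and the job is handed in when it is done.

Besides the shell and the picture viewer there is one more tool, called after "Emit:" as name(argument=value, ...), one argument or row to a line, values as JSON. step_arm: Moves the arm, as the interface text tells. Its arguments: {"type":"object","properties":{"commands":{"type":"array","items":{"type":"number"}},"squeeze":{"type":"number"}},"required":["commands"]}

```bash
mkdir -p pics && python3 - <<'E'
from workcell import *
import cv2
for n in("scene","top"):
    im=camera(n); cv2.imwrite(f"pics/{n}0.png",im[:,:,::-1])
    p=camera_params(n); print(n,p["mtx"].tolist() if hasattr(p["mtx"],'tolist') else p["mtx"],p["extrinsics"])
o=get_obs();print(o)
E
```

```text
scene [[499.11910153889676, 0.0, 257.9078064347308], [0.0, 499.11910153889676, 192.56914229485724], [0.0, 0.0, 1.0]] [[ 0.44284414  0.89658842  0.00427353 -0.20482999]
 [ 0.72722351 -0.35639509 -0.58662467 -0.30307962]
 [-0.52443783  0.26289111 -0.80984766  1.51870126]
 [ 0.          0.          0.          1.        ]]
top [[355.57912136156847, 0.0, 253.3448368208685], [0.0, 355.57912136156847, 187.79923593776832], [0.0, 0.0, 1.0]] [[ 0.01576223 -0.99951209  0.02696535 -0.05504795]
 [-0.995065   -0.01832302 -0.09751883  0.50324973]
 [ 0.09796533 -0.02529516 -0.99486831  1.07892741]
 [ 0.          0.          0.          1.        ]]
{'clock': 0.1, 'joint_pos': array([ 1.20842393,  0.33282091, -0.06469082,  1.46084898,  0.02164072,
        1.34991273, -0.08847026]), 'joint_velocities': array([-0.00151191, -0.00167415, -0.00011408, -0.00174139, -0.00176977,
       -0.00092368,  0.00183022]), 'tau': array([ 6.86276999e-04, -6.26744556e+01,  4.84350405e-02, -3.92431426e+01,
        1.60446233e-02,  6.94311631e-03, -9.28162422e-06]), 'position': array([ 0.20816227, -0.5889598 ,  0.23059183]), 'ee_rot': array([ 9.85599660e-01,  1.69094328e-01, -1.58834685e-04, -6.26997007e-04]), 'ft_force': array([ 0.19443947, -0.43037468, -0.24570539]), 'torque': array([-0.00788399, -0.02485042, -0.01260165]), 'grasp_force': 0.0, 'grip_width': 0.9977021112663425}
```

View pics/scene0.png

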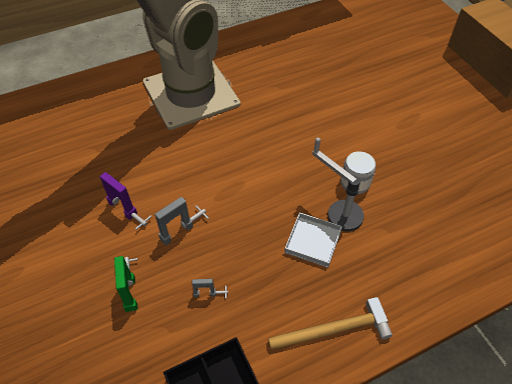

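View pics/top0.png

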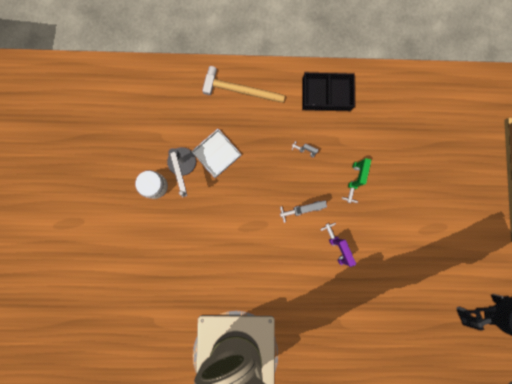

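The scene view shows the large grey clamp at (172,218), the small one at (205,288), the hook's pivot near (353,185) with its tip at (317,150), the tray at (313,240) and the tin at (358,170). In the top view, the clamp's back is at (313,207), the pivot at about (175,153), the tip at (183,193) and the tray at (218,153). I'll zoom in to get exact pixels.

```bash
cat > h.py <<'E'
from workcell import *
import cv2, numpy as np
def ray(n,uv):
    p=camera_params(n);M=np.array(p["mtx"]);E=np.array(p["extrinsics"])
    d=E[:3,:3].T@np.linalg.inv(M)@np.array([uv[0],uv[1],1.]);c=-E[:3,:3].T@E[:3,3]
    return c,d
def onz(n,uv,z):
    c,d=ray(n,uv);return c+d*(z-c[2])/d[2]
def two(a,b):
    (c1,d1),(c2,d2)=ray("scene",a),ray("top",b)
    s=np.linalg.lstsq(np.c_[d1,-d2],c2-c1,rcond=None)[0]
    p,q=c1+s[0]*d1,c2+s[1]*d2
    return (p+q)/2,np.linalg.norm(p-q)
def proj(n,P):
    p=camera_params(n);E=np.array(p["extrinsics"]);q=np.array(p["mtx"])@(E[:3,:3]@P+E[:3,3]);return q[:2]/q[2]
E
python3 - <<'E'
import cv2,numpy as np
t=cv2.imread("pics/top0.png");s=cv2.imread("pics/scene0.png")
def cr(im,x,y,w,h,k):return cv2.resize(im[y:y+h,x:x+w],None,fx=k,fy=k,interpolation=cv2.INTER_CUBIC)
a=np.hstack([cr(t,130,120,120,90,3.3333),cr(t,270,180,70,52,5.7143)[:297]][:1]+[cv2.resize(cr(t,270,180,70,52,1),(400,300),interpolation=cv2.INTER_CUBIC)])
b=np.hstack([cr(s,280,130,120,90,3.3333),cv2.resize(s[190:250,145:225],(400,300),interpolation=cv2.INTER_CUBIC)])
cv2.imwrite("pics/c0.png",np.vstack([a[:300],b[:300]]))
# grey clamp mask in top
hsv=cv2.cvtColor(t,cv2.COLOR_BGR2HSV)
m=((hsv[...,1]<70)&(hsv[...,2]>60)).astype(np.uint8)
n,l,st,c=cv2.connectedComponentsWithStats(m)
for i in range(1,n):
    if st[i,4]>25:print(st[i],c[i])
E
```

```text
[    0     0   512    62 28090] [266.41185475  27.08202207]
[203  66  13  29 234] [209.03846154  80.31623932]
[ 168  129   73   67 2015] [203.3528536  157.32406948]
[292 142  26  15 132] [306.37878788 148.53030303]
[135 170  32  28 681] [150.47723935 184.13509545]
[343 188  14  15  76] [350.28947368 196.18421053]
[280 201  47  21 319] [304.14420063 208.64890282]
[321 223  14  16  79] [329.18987342 229.92405063]
[ 194  311   84   73 4458] [236.14625393 347.75123374]
[479 320  11   7  36] [483.75 322.75]
```

View pics/c0.png

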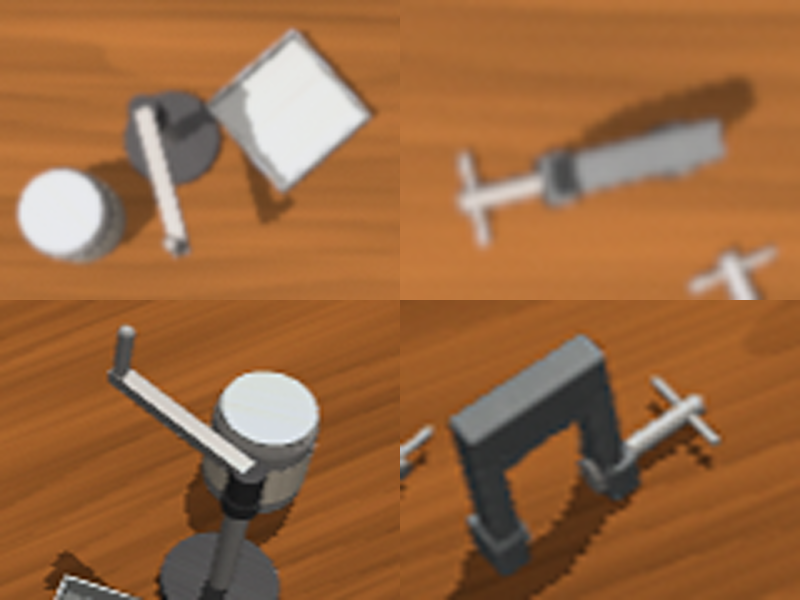

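The crops show the following:

| Item | View | Pixel |
|---|---|---|
| Arm, pivot end | top | (174,151.5) |
| Arm, tip | top | (183,192) |
| Tray centre | top | (217,153) |
| Foot centre | top | (182,161) |
| Clamp back centre | top | (314,207) |
| Clamp back centre | scene | (170.6,207.8) |
| Clamp screw | both | towards the hook |

```bash
python3 - <<'E'
from h import *
T=lambda x,y:(130+x/3.3333,120+y/3.3333)
S=lambda x,y:(280+x/3.3333,130+(y-300)/3.3333)
T2=lambda x,y:(270+(x-400)/5.714,180+y/5.769)
S2=lambda x,y:(145+(x-400)/5,190+(y-300)/5)
np.set_printoptions(precision=4,suppress=True)
print("foot",onz("top",T(173,137),.012))
P=onz("top",T(147,107),.15);print("pivotend",P,two(S(245,466),T(147,107)))
print("tip top",two(S(126,331),T(178,243)),onz("top",T(178,243),.195))
print("tip base scene",onz("scene",S(119,376),.15), "pivot",onz("scene",S(243,467),.15))
tr=[onz("top",T(*p),.022) for p in((293,30),(372,113),(283,190),(210,105))]
print("tray",np.mean(tr,0),[np.linalg.norm(tr[i]-tr[i-1]) for i in range(4)])
for nm,F,pts in(("top",T2,((578,155),(720,122),(727,160),(585,190))),("scene",S2,((452,420),(585,337),(605,355),(470,443)))):
    c=np.array([onz(nm,F(*p),.112) for p in pts]);print(nm,c.mean(0),[np.linalg.norm(c[i]-c[i-1]) for i in range(4)])
    d=(c[0]+c[3]-c[1]-c[2]);print("ang",np.degrees(np.arctan2(d[1],d[0])))
print("small",onz("top",(311,150),.067))
print("tin",onz("top",T(60,213),.085))
print("hook handle clamp screw end",onz("top",T2(470,200),.03),"green",onz("top",(362,172),.1),"purple",onz("top",(343,250),.1))
E
```

```text
foot [0.5858 0.1796 0.012 ]
pivotend [0.5869 0.1773 0.15  ] (array([0.5872, 0.1783, 0.152 ]), np.float64(0.0030239062226233102))
tip top (array([0.4726, 0.1444, 0.1907]), np.float64(0.007569659656611666)) [0.4707 0.1401 0.195 ]
tip base scene [0.4787 0.1442 0.15  ] pivot [0.5866 0.1793 0.15  ]
tray [0.6127 0.0696 0.022 ] [np.float64(0.1058562192894181), np.float64(0.10922511637609017), np.float64(0.11073764310451162), np.float64(0.10600349519615729)]
top [ 0.4432 -0.2191  0.112 ] [np.float64(0.017596243429189036), np.float64(0.07358997166535473), np.float64(0.019121746861034104), np.float64(0.073124473061565)]
ang 103.25034728079562
scene [ 0.4489 -0.215   0.112 ] [np.float64(0.015583250528879723), np.float64(0.07240710489421068), np.float64(0.01428611727010089), np.float64(0.07424214113124182)]
ang -76.23540348276421
small [ 0.6184 -0.2185  0.067 ]
tin [0.504  0.2626 0.085 ]
hook handle clamp screw end [ 0.4223 -0.1366  0.03  ] green [ 0.5492 -0.3624  0.1   ] purple [ 0.3225 -0.3043  0.1   ]
```

Each measurement agrees with the given sizes:

- **Hook:** pivot at about (0.586,0.179). The arm points at about -163° and the tray lies at -76°, 0.113 m away, so it needs a turn of +87°.
- **Clamp:** origin at about (0.446,-0.217), with its y axis at 103.5°.

I'll straddle the hook's tip with loosely open fingers and carry it round the arc.

Emit:
step_arm(
  commands=[50,0.4,0.83,0.08,0,0,0,50,0.4,0.83,0.08,0,0,0,50,0.4,0.83,0.08,0,0,0,50,0.4,0.83,0.08,0,0,0,50,0.4,0.83,0.08,0,0,0,50,0.4,0.83,0.08,0,0,0,50,0.4,0.83,0.08,0,0,0,50,0.4,0.83,0.08,0,0,0,50,0.4,0.83,0.08,0,0,0,50,0.4,0.83,0.08,0,0,0],
  squeeze=40,
)

```text
clock: 1.35
position: [0.4496, -0.0869, 0.2797]
ee_rot: [0.985, 0.173, 0.0, -0.0]
ft_force: [-0.8, -0.6, 0.3]
grip_width: 0.587
grasp_force: 0.0
```

Emit:
step_arm(
  commands=[50,0.045,0.392,0,0,0,0,50,0.045,0.392,0,0,0,0,50,0.045,0.392,0,0,0,0,50,0.045,0.392,0,0,0,0,50,0.045,0.392,0,0,0,0,50,0.045,0.392,0,0,0,0,50,0.045,0.392,-0.03,0,0,0,50,0.045,0.392,-0.06,0,0,0,50,0.045,0.392,-0.09,0,0,0,50,0.045,0.392,-0.12,0,0,0],
)

```text
clock: 2.6
position: [0.4751, 0.1436, 0.2058]
ee_rot: [0.986, 0.169, -0.0, 0.0]
ft_force: [0.1, -0.6, 0.5]
grip_width: 0.587
grasp_force: 0.0
```

```bash
python3 - <<'E'
from h import *
print(get_obs()["position"])
s=camera("scene")[80:230,250:400,::-1];t=camera("top")[110:240,120:250,::-1]
cv2.imwrite("pics/c1.png",np.hstack([cv2.resize(s,(400,400),interpolation=2),cv2.resize(t,(400,400),interpolation=2)]))
E
```

```text
[0.47507817 0.14361869 0.20575417]
```

View pics/c1.png

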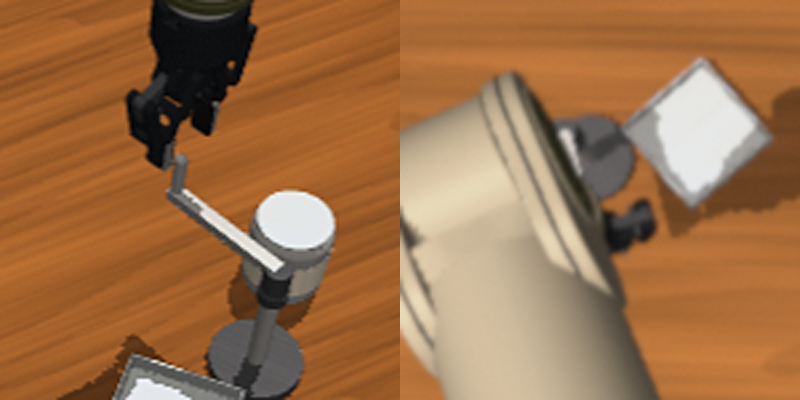

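The fingers straddle the tip: they are at (158,165) and (205,132) in the left crop, with the tip between them at (181,160). Next I'll lower, close to 22 mm and compute the arc.

Emit:
step_arm(
  commands=[50,0,0,-0.025,0,0,0,50,0,0,-0.05,0,0,0,50,0,0,-0.075,0,0,0,50,0,0,-0.075,0,0,0,22,0,0,-0.075,0,0,0,22,0,0,-0.075,0,0,0,22,0,0,-0.075,0,0,0,22,0,0,-0.075,0,0,0,22,0,0,-0.075,0,0,0,22,0,0,-0.075,0,0,0],
)

```text
clock: 3.95
position: [0.4753, 0.1439, 0.1624]
ee_rot: [0.986, 0.169, 0.0, 0.0]
ft_force: [-0.1, -0.6, 0.9]
grip_width: 0.257
grasp_force: 0.0
```

```bash
python3 -c "
import numpy as np
for a in (0,44):
  p=lambda d:np.array([-.111*np.cos(d)+.035*np.sin(d),-.111*np.sin(d)-.035*np.cos(d)])
  for i in range(1,11):
    d=np.radians(a+min(i*5.5,44)); print(np.round((p(d)-p(np.radians(a)))/.6,3),round((d-np.radians(a))/np.pi,3))
"
```

```text
[ 0.006 -0.017] 0.031
[ 0.015 -0.034] 0.061
[ 0.024 -0.05 ] 0.092
[ 0.035 -0.065] 0.122
[ 0.048 -0.079] 0.153
[ 0.062 -0.091] 0.183
[ 0.077 -0.102] 0.214
[ 0.092 -0.112] 0.244
[ 0.092 -0.112] 0.244
[ 0.092 -0.112] 0.244
[ 0.017 -0.008] 0.031
[ 0.034 -0.015] 0.061
[ 0.052 -0.019] 0.092
[ 0.071 -0.022] 0.122
[ 0.089 -0.023] 0.153
[ 0.108 -0.023] 0.183
[ 0.126 -0.021] 0.214
[ 0.144 -0.016] 0.244
[ 0.144 -0.016] 0.244
[ 0.144 -0.016] 0.244
```

Emit:
step_arm(
  commands=[22,0.006,-0.017,0,0,0,0.031,22,0.015,-0.034,0,0,0,0.061,22,0.024,-0.05,0,0,0,0.092,22,0.035,-0.065,0,0,0,0.122,22,0.048,-0.079,0,0,0,0.153,22,0.062,-0.091,0,0,0,0.183,22,0.077,-0.102,0,0,0,0.214,22,0.092,-0.112,0,0,0,0.244,22,0.092,-0.112,0,0,0,0.244,22,0.092,-0.112,0,0,0,0.244],
)

```text
clock: 5.2
position: [0.5302, 0.077, 0.1623]
ee_rot: [0.851, 0.525, -0.0, -0.0]
ft_force: [-1.8, -0.2, 0.4]
grip_width: 0.259
grasp_force: 0.0
```

Emit:
step_arm(
  commands=[22,0.017,-0.008,0,0,0,0.031,22,0.034,-0.015,0,0,0,0.061,22,0.052,-0.019,0,0,0,0.092,22,0.071,-0.022,0,0,0,0.122,22,0.089,-0.023,0,0,0,0.153,22,0.108,-0.023,0,0,0,0.183,22,0.126,-0.021,0,0,0,0.214,22,0.144,-0.016,0,0,0,0.244,22,0.144,-0.016,0,0,0,0.244,22,0.144,-0.016,0,0,0,0.244],
)

```text
clock: 6.45
position: [0.6165, 0.0674, 0.1624]
ee_rot: [0.594, 0.805, -0.0, -0.0]
ft_force: [0.3, -0.4, -0.3]
grip_width: 0.26
grasp_force: 0.0
```

Emit:
step_arm(
  commands=[40,0,0,0,0,0,0,40,0,0,0.05,0,0,0,40,0,0,0.12,0,0,0,70,0,0,0.18,0,0,0,70,-0.05,-0.08,0.18,0,0,0,70,-0.1,-0.16,0.18,0,0,-0.01,70,-0.15,-0.25,0.18,0,0,-0.02,70,-0.2,-0.33,0.18,0,0,-0.02,70,-0.25,-0.41,0.18,0,0,-0.02,70,-0.285,-0.474,0.18,0,0,-0.02],
)

```text
clock: 7.7
position: [0.4441, -0.2194, 0.2706]
ee_rot: [0.619, 0.785, -0.001, 0.0]
ft_force: [1.0, -0.4, -0.3]
grip_width: 0.817
grasp_force: 0.0
```

```bash
python3 - <<'E'
from h import *
print(get_obs()["position"])
s=camera("scene");t=camera("top")[:,:,::-1]
cv2.imwrite("pics/c2.png",np.hstack([cv2.resize(s[100:250,120:270,::-1],(400,400),interpolation=2),cv2.resize(t[110:240,150:280],(400,400),interpolation=2)]))
for n,P in (("scene",[.446,-.217,.112]),("scene",[.446,-.217,.27])):
  u=proj(n,np.array(P)); print(u,(u-[120,100])*400/150)
E
```

```text
[ 0.44410561 -0.21935186  0.27057008]
[169.50033519 207.00994347] [132.00089383 285.35984926]
[158.62401743 162.99636445] [102.99737981 167.9903052 ]
```

View pics/c2.png

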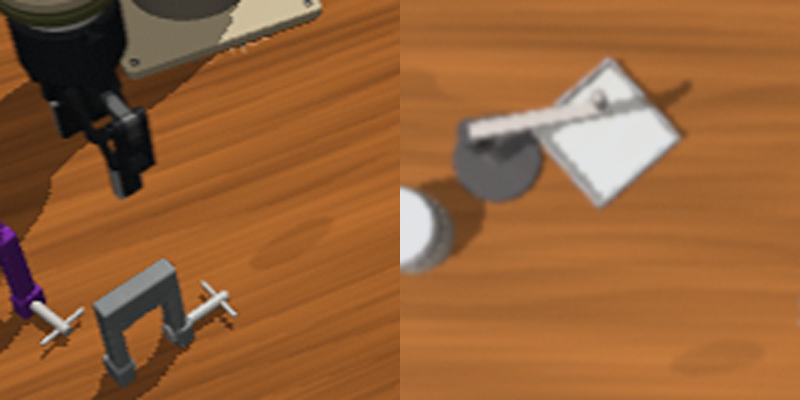

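The hook now points over the tray: in the right crop the arm runs from (470,130) to (600,100) and the tray's centre is at (606,130). The clamp back's centre is at (136,288) in the left crop, against a prediction of (132,285). I'll compute both.

```bash
python3 - <<'E'
from h import *
T=lambda x,y:(150+(x-400)/3.077,110+y/3.077)
piv=onz("top",T(472,131),.15);tip=onz("top",T(599,100),.195);e=onz("top",T(590,109),.15)
print(piv,tip,e)
pv=np.array([.586,.179]);tr=np.array([.6127,.0696])
for q in(tip,e):
    d=(q[:2]-pv);L=np.linalg.norm(d);d/=L;r=tr-pv
    print(L,np.degrees(np.arctan2(d[1],d[0])),"tray x,y",r@d,d[0]*r[1]-d[1]*r[0])
print("clamp",onz("scene",(120+136/2.6667,100+288/2.6667),.112))
E
```

```text
[0.58556164 0.17921752 0.15      ] [0.60618586 0.06232407 0.195     ] [0.60793194 0.07412096 0.15      ]
0.11840921114139825 -80.18454029701184 tray x,y 0.11235028842623801 0.007659157299672793
0.10714766505412605 -78.18871121620275 tray x,y 0.11254887631627984 0.003741716176134016
clamp [ 0.45006334 -0.21489191  0.112     ]
```

Emit:
step_arm(
  commands=[60,0.003,0,-0.08,0,0,0,60,0.003,0,-0.16,0,0,0,60,0.003,0,-0.23,0,0,0,60,0.003,0,-0.28,0,0,0,60,0.003,0,-0.307,0,0,0,60,0.003,0,-0.307,0,0,0,10,0.003,0,-0.307,0,0,0,10,0.003,0,-0.307,0,0,0,10,0.003,0,-0.307,0,0,0,10,0.003,0,-0.307,0,0,0],
  squeeze=60,
)

```text
clock: 9.05
position: [0.4481, -0.2177, 0.0872]
ee_rot: [0.618, 0.786, -0.0, 0.001]
ft_force: [-2.3, 0.4, 7.5]
grip_width: 0.219
grasp_force: 58.6
```

Emit:
step_arm(
  commands=[10,0,0,0,0,0,0,10,0,0,0,0,0,0,10,0,0,0,0,0,0,10,0,0,0,0,0,0,10,0,0,0.02,0,0,0,10,0,0,0.06,0,0,0,10,0,0,0.12,0,0,0,10,0,0,0.2,0,0,0,10,0,0,0.28,0,0,0,10,0,0,0.3,0,0,0],
)

```text
clock: 10.3
position: [0.4488, -0.2173, 0.2694]
ee_rot: [0.618, 0.787, 0.0, 0.002]
ft_force: [0.4, -0.1, -5.4]
grip_width: 0.222
grasp_force: 59.2
```

```bash
python3 - <<'E'
from h import *
o=get_obs();print(o["position"],o["ee_rot"],o["grip_width"],o["grasp_force"],o["ft_force"],o["joint_pos"])
s=camera("scene");t=camera("top")
cv2.imwrite("pics/c3.png",np.hstack([cv2.resize(s[80:230,80:230,::-1],(400,400),interpolation=2),cv2.resize(t[110:260,250:400,::-1],(400,400),interpolation=2)]))
E
```

```text
[ 0.44881133 -0.21725923  0.26935296] [6.17517204e-01 7.86554087e-01 4.90966498e-05 2.27337142e-03] 0.22157668433330432 59.23920392990112 [ 0.44857298 -0.1154754  -5.36108087] [ 1.23562085  0.10435972 -0.9225199   1.6928749   0.0861335   1.381924
  0.53950795]
```

View pics/c3.png

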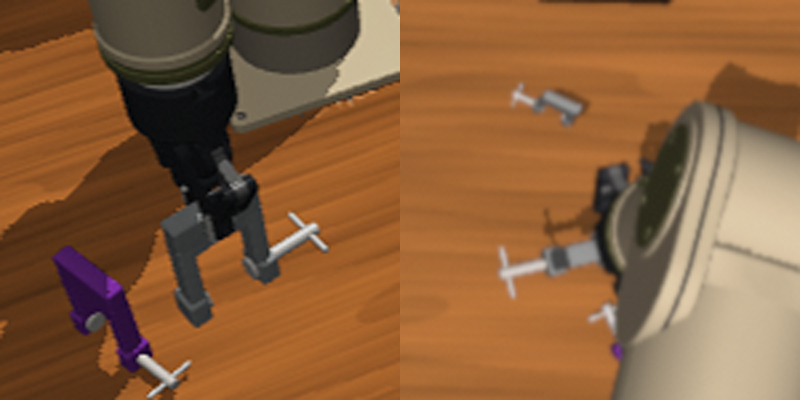

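The clamp is held squarely by its back, with the small one untouched at (560,105) in the right crop. Next I'll raise it, turn it by -93° and carry it above the arm, 55 mm out from the pivot.

Emit:
step_arm(
  commands=[10,0,0.02,0.06,0,0,-0.05,10,0.02,0.07,0.1,0,0,-0.1,10,0.05,0.13,0.1,0,0,-0.15,10,0.08,0.19,0.1,0,0,-0.2,10,0.11,0.26,0.1,0,0,-0.26,10,0.14,0.32,0.1,0,0,-0.31,10,0.17,0.39,0.1,0,0,-0.36,10,0.2,0.45,0.1,0,0,-0.41,10,0.23,0.52,0.1,0,0,-0.46,10,0.248,0.57,0.1,0,0,-0.515],
)

```text
clock: 11.65
position: [0.5963, 0.1268, 0.3232]
ee_rot: [0.996, 0.094, -0.002, -0.0]
ft_force: [-0.3, 0.0, -5.0]
grip_width: 0.223
grasp_force: 60.0
```

Emit:
step_arm(
  commands=[10,0,0,0,0,0,0,10,0,0,0,0,0,0,10,0,0,0,0,0,0,10,0,0,0,0,0,0,10,0,0,0,0,0,0,10,0,0,0,0,0,0,10,0,0,0,0,0,0,10,0,0,0,0,0,0,10,0,0,0,0,0,0,10,0,0,0,0,0,0],
)

```text
clock: 12.9
position: [0.5965, 0.1247, 0.3261]
ee_rot: [0.995, 0.096, -0.0, 0.0]
ft_force: [-0.2, 0.0, -5.4]
grip_width: 0.226
grasp_force: 60.1
```

```bash
python3 - <<'E'
from h import *
o=get_obs();print(o["position"],o["ee_rot"],o["grip_width"],o["grasp_force"],o["ft_force"])
s=camera("scene");t=camera("top")
cv2.imwrite("pics/c4.png",np.hstack([cv2.resize(s[70:230,270:430,::-1],(480,480),interpolation=2),cv2.resize(t[100:220,140:220,::-1],(320,480),interpolation=2)]))
for P in ([.5965,.125,.15],[.5965,.125,.233]): print((proj("scene",np.array(P))-[270,70])*3)
E
```

```text
[0.59653145 0.12474059 0.32611481] [ 9.95387746e-01  9.59334818e-02 -6.62688934e-06  4.05272574e-05] 0.2259450764907935 60.08547306060791 [-0.15846986  0.03921662 -5.42491008]
[194.29411249 365.24963966]
[209.55967816 295.66063622]
```

View pics/c4.png

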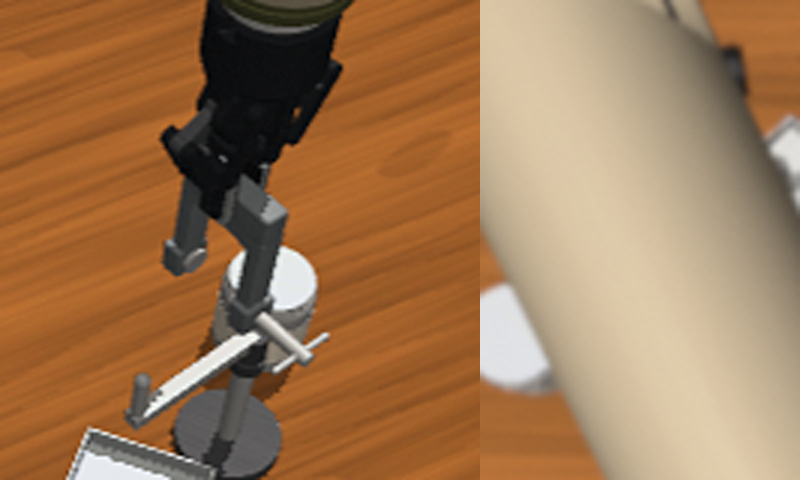

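The jaws at (180,270) and (248,322) in the left crop centre at (214,296), which matches the predicted (210,296). The clamp sits centred over the arm, so I'll lower it to just above contact.

Emit:
step_arm(
  commands=[10,0,0,-0.03,0,0,0,10,0,0,-0.06,0,0,0,10,0,0,-0.09,0,0,0,10,0,0,-0.12,0,0,0,10,0,0,-0.15,0,0,0,10,0,0,-0.18,0,0,0,10,0,0,-0.21,0,0,0,10,0,0,-0.24,0,0,0,10,0,0,-0.26,0,0,0,10,0,0,-0.27,0,0,0],
)

```text
clock: 14.25
position: [0.5964, 0.1247, 0.1633]
ee_rot: [0.995, 0.096, -0.0, 0.0]
ft_force: [0.4, 0.2, -3.9]
grip_width: 0.223
grasp_force: 60.0
```

```bash
python3 - <<'E'
from h import *
o=get_obs();print(o["position"],o["grip_width"],o["grasp_force"],o["ft_force"])
s=camera("scene")
cv2.imwrite("pics/c5.png",cv2.resize(s[100:260,270:430,::-1],(560,560),interpolation=2))
E
```

```text
[0.59638275 0.12469818 0.1633377 ] 0.2227763568616929 60.01587152481079 [ 0.40978386  0.22460044 -3.92839617]
```

View pics/c5.png

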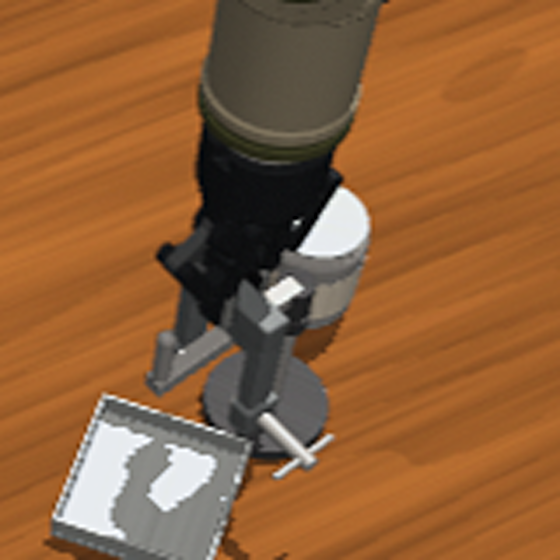

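The clamp straddles the arm, its legs at (185,320) and (262,370) on either side of the bar, and the hook still points over the tray. I'll lower it the last few millimetres slowly.

Emit:
step_arm(
  commands=[10,0,0,-0.003,0,0,0,10,0,0,-0.003,0,0,0,10,0,0,-0.006,0,0,0,10,0,0,-0.006,0,0,0,10,0,0,-0.008,0,0,0,10,0,0,-0.008,0,0,0,10,0,0,-0.01,0,0,0,10,0,0,-0.01,0,0,0,10,0,0,-0.01,0,0,0,10,0,0,-0.01,0,0,0],
)

```text
clock: 15.55
position: [0.5966, 0.1247, 0.1582]
ee_rot: [0.995, 0.096, 0.0, 0.0]
ft_force: [0.1, -0.4, -2.8]
grip_width: 0.222
grasp_force: 60.4
```

Emit:
step_arm(
  commands=[10,0,0,-0.002,0,0,0,10,0,0,-0.002,0,0,0,10,0,0,-0.003,0,0,0,10,0,0,-0.003,0,0,0,10,0,0,-0.003,0,0,0,10,0,0,-0.003,0,0,0,10,0,0,-0.003,0,0,0,10,0,0,-0.003,0,0,0,10,0,0,-0.003,0,0,0,10,0,0,-0.003,0,0,0],
)

```text
clock: 16.8
position: [0.5975, 0.1251, 0.1579]
ee_rot: [0.995, 0.096, 0.001, -0.0]
ft_force: [-1.2, -1.0, 8.8]
grip_width: 0.217
grasp_force: 62.0
```

It's in contact: the load went from -5 N to +9 N. Now open modestly and rise straight up.

Emit:
step_arm(
  commands=[24,0,0,0.001,0,0,0,28,0,0,0.001,0,0,0,38,0,0,0.001,0,0,0,38,0,0,0.001,0,0,0,38,0,0,0.001,0,0,0,38,0,0,0.01,0,0,0,38,0,0,0.03,0,0,0,38,0,0,0.06,0,0,0,38,0,0,0.1,0,0,0,38,0,0,0.16,0,0,0],
)

```text
clock: 18.05
position: [0.5963, 0.1246, 0.2539]
ee_rot: [0.995, 0.096, -0.0, 0.0]
ft_force: [0.1, 0.6, -0.5]
grip_width: 0.445
grasp_force: 0.0
```

Emit:
step_arm(
  commands=[38,0,0,0.05,0,0,0,38,0,-0.05,0.1,0,0,0,38,0,-0.15,0.15,0,0,0,38,0,-0.25,0.15,0,0,0,38,0,-0.35,0.15,0,0,0,38,0,-0.42,0.15,0,0,0,38,0,-0.42,0.15,0,0,0,38,0,-0.42,0.15,0,0,0,38,0,-0.42,0.15,0,0,0,38,0,-0.42,0.15,0,0,0],
)

```text
clock: 19.3
position: [0.5966, -0.126, 0.3426]
ee_rot: [0.995, 0.097, 0.0, 0.0]
ft_force: [-0.5, 0.8, 0.1]
grip_width: 0.442
grasp_force: 0.0
```

```bash
python3 - <<'E'
from h import *
o=get_obs();print(o["position"],o["grip_width"],o["grasp_force"],o["ft_force"])
s=camera("scene");t=camera("top")
cv2.imwrite("pics/c6.png",np.hstack([cv2.resize(s[120:270,270:420,::-1],(400,400),interpolation=2),cv2.resize(t[110:240,150:280,::-1],(400,400),interpolation=2)]))
E
```

```text
[ 0.59662345 -0.12601796  0.34264495] 0.4415849332894012 0.0 [-0.52262103  0.79751023  0.09904258]
```

View pics/c6.png

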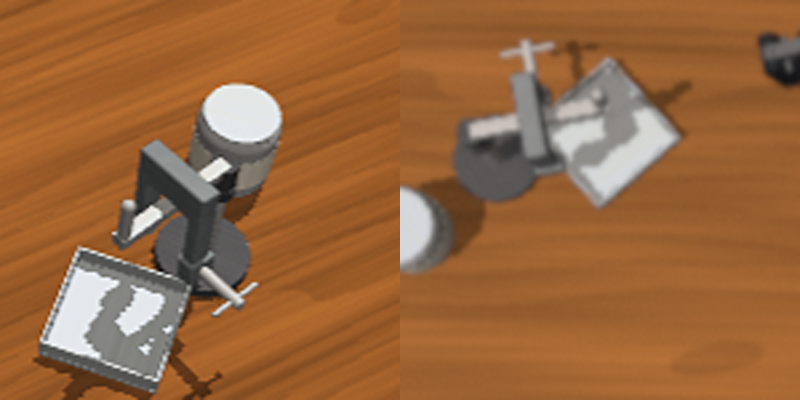

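The clamp hangs upright by its back, its centre at (530,117) in the right crop on the arm line from (470,130) to (600,98), over the tray. The gripper is well clear. One settling call, then I'll hand in.

Emit:
step_arm(
  commands=[38,0,0,0,0,0,0,38,0,0,0,0,0,0,38,0,0,0,0,0,0,38,0,0,0,0,0,0,38,0,0,0,0,0,0,38,0,0,0,0,0,0,38,0,0,0,0,0,0,38,0,0,0,0,0,0,38,0,0,0,0,0,0,38,0,0,0,0,0,0],
)

```text
clock: 20.65
position: [0.5965, -0.1273, 0.3423]
ee_rot: [0.995, 0.096, -0.0, 0.0]
ft_force: [0.3, -0.3, -0.1]
grip_width: 0.443
grasp_force: 0.0
```

```bash
python3 -c "
from h import *
a=camera('scene').astype(int);b=camera('scene').astype(int)
print((abs(a-b)[120:270,270:420]>25).sum());print(hand_in())"
```

```text
0
the job is handed in; nothing more can be done
None
```

The hook now points over the tray and the larger clamp hangs on its arm, released and still; I left the smaller clamp alone and handed the job in at about 21 s of the 64 s allowed, with no verdict returned.

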